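Half-shadow check of a line-sensor board on a lamp tester

TASK

Run the half-shadow check on the blue line-sensor board: lay it as it lies now, terminal block up, flat on the lamp tester's clear stage plate between the four corner stops, with its long side along the direction the shutter slides (either way round), and let go of it. Then, with the board in place, slide the sprung shutter by its upright orange grip to half of its travel, the red mark on the scale, and keep holding it steadily there against its spring: the program finishes while the robot is still holding the shutter half open, the board still lying between the stops. Leave the other things on the desk where they are.

Things in the scene. Friction and masses are not known exactly. Their poses are not given: they have to be found in the camera images.
- sensor_board_center (a point): Centre of the loose blue line-sensor board, half-way up (11 mm above its underside; 22 mm high in all). Axes: x along its long side (56 mm), y along its short side (42 mm), z up. Easy to grip across the 12 mm (y) of the green screw-terminal block that stands in the middle of its top. 30 to 65 g. Starts flat on the desk, to the right or left of the tester, turned up to 0.6 rad.
- sensor_board: The same board; origin at the centre of its underside. Circuit board 56 x 42 x 2 mm on four 6 mm brass standoffs, so its faces are 6 and 8 mm above the underside. Terminal block 30 mm (x) by 12 mm (y), from 8 to 22 mm above the underside; other parts on top at most 1 mm high. The black sensor strip is underneath.
- stage (a point): Centre of the top face of the tester's clear stage plate (92 mm x by 100 mm y, 4 mm thick), 57 mm above the desk, over the lit window. y is the way the shutter opens, x across, z up. Four black L-shaped corner stops, 11 mm tall, legs 5 mm thick, enclose 50 mm (x) by 64 mm (y) about this point: 4 mm to spare on each side of the board. The middles of all four sides are open.
- tester: Grey lamp box fixed to the desk, 112 mm (x) by 290 mm (y from -55 to 235), top 45 mm high, turned up to 0.3 rad. Origin on the desk under the stage centre, axes as the stage. Two black rails (tops 53 mm high) guide the shutter; a steel spring barrel (y 160 to 225, top 80 mm high) takes its rod. White scales beside the rails: mark every 12.5 mm, bold red mark = half, read at the grip's pointers.
- grip_center (a point): Point on the axis of the shutter's upright orange grip, 80 mm above the desk (17 mm below its top). Grip 12 mm (x) by 16 mm (y), 43 mm tall on a 4 mm foot (34 by 24 mm) that starts 50 mm above the desk. Axes as the tester's. Shut, it is at tester x = 0, y = 85 mm and moves along tester +y as it opens. Push it or pinch it across x; beside it along x nothing rises over 54 mm.
- shutter (a joint): Opening of the shutter in m: 0 shut (start), 0.05 fully open at its end stop, 0.025 half travel. A spring pushes it shut: about 4 N at 0, 8 N at half, 12 N fully open; it goes shut when let go.
- stepper_motor: Bystander: square stepper motor, 42 by 42 by 40 mm, 20 mm shaft pointing up (62 mm over all). Origin at the centre of its underside.
- relay_board: Bystander: green circuit board 56 by 42 mm on standoffs with two black relays and a white connector, 23 mm high. Origin at the centre of its underside.
- mouse: Bystander: black and grey computer mouse 108 by 58 by 30 mm. Origin at the centre of its underside.
- pliers: Bystander: small pliers with green handles, 165 mm long (along x), 54 mm wide, lying flat. Origin near their middle, at the underside.
Mind the look-alikes: they are no part of the job. There is more than one size of the sensor_board; the job needs the smallest.

How it is judged:
On the way, in this order (a step that is already met when the one before it is completed fails the run):
1. the board lies flat between the four stops, let go, with the shutter still shut (x of sensor_board_center in the frame of stage between -0.006 and 0.006 m and y of sensor_board_center in the frame of stage between -0.006 and 0.006 m and z of sensor_board_center in the frame of stage between 0.0075 and 0.0135 m and angle between sensor_board_center's own z axis and vertical below 0.08 rad and angle between the x axis of sensor_board_center and the y axis of stage, either way round below 0.17 rad and contact force between the fingers and sensor_board below 0.1 N and value of joint shutter below 0.004 m), for 0.2 s.
2. the shutter is held half open by the robot, the board still in place (x of sensor_board_center in the frame of stage between -0.006 and 0.006 m and y of sensor_board_center in the frame of stage between -0.006 and 0.006 m and z of sensor_board_center in the frame of stage between 0.0075 and 0.0135 m and angle between sensor_board_center's own z axis and vertical below 0.08 rad and angle between the x axis of sensor_board_center and the y axis of stage, either way round below 0.17 rad and contact force between the fingers and sensor_board below 0.1 N and value of joint shutter between 0.02 and 0.03 m and contact force between any of the fingers, the arm and shutter above 2 N and velocity of joint shutter between -0.01 and 0.01 m/s), for 0.5 s.
At the end, for the whole second after the job is handed in: Board flat on the plate between the stops, not touched by the fingers: centre within 6 mm of the stage centre in x and y, long side within 0.17 rad of the slide; the robot holds the orange grip (over 2 N) and the shutter stands still at 20 to 30 mm of its 50 mm travel (all of step 2); the arm keeps its last pose, push and grip.
It fails at once if the stepper motor moved by over 25 mm (distance of stepper_motor from where it was at the start of the episode above 0.025 m).
It fails at once if the green relay board moved by over 25 mm (distance of relay_board from where it was at the start of the episode above 0.025 m).
It fails at once if the mouse moved by over 25 mm (distance of mouse from where it was at the start of the episode above 0.025 m).
It fails at once if the pliers moved by over 25 mm (distance of pliers from where it was at the start of the episode above 0.025 m).
It also fails if it takes over 58 s, if anything falls off the work surface, if the arm or the gripper's body presses on something with over 40 N, if the wrist force passes 120 N, or if a joint passes its speed limit or range.

ROBOT

A 6-joint arm with a two-finger parallel gripper is mounted at the origin on the work surface. World frame = base frame: x ahead of the robot, y to its left, z up, the work surface at z = 0. Lengths are in m, angles in rad, forces in N, time in s.
With the tool pointing down it reaches from about 0.4 to 0.825 m from the base axis. Payload 7 kg.
Tool frame: the origin (TCP) lies at the centre of the arm's flange, where the gripper is bolted on; the fingertips stand 178 mm ahead of it and the grasp point (between the pads) lies 159 mm ahead of it; z points along the fingers, y is the direction in which the jaws open and shut (so a half turn about z gives the same grasp; the last joint's range is limited). The gripper opens to 88 mm and grips with 3 to 60 N. Pads are 19 mm wide; open, the fingers measure 130 mm over their backs; the gripper's body (78 mm by 193 mm) begins 47 mm behind the grasp point.
Start: joints at [-0.816, 0.359, 0.012, 0, -1.224, -0.288], TCP at [0.304, -0.603, 0.405] pointing down, gripper open.
Joint ranges: [-3.07, 3.07], [-1.43, 2.12], [-1.02, 1.25], [-3.03, 1.67], [-3.05, -0], [-3.03, 3.03]. Speed limits (rad/s): [2.39, 2.39, 3.01, 3.14, 3.14, 3.14].

INTERFACE

Orientations are given as [roll, pitch, yaw] about the fixed x, y, z axes, in that order (R = Rz(yaw) Ry(pitch) Rx(roll)).
In Python, from station import arm gives the robot as it stands.
- The arm moves only by the shell command python3 -m handwheel 'ROWS' [OPENING] [FORCE]. ROWS is JSON, a list of rows, each a list of 4 numbers: the shift along the world's x, y, z in cm, then the turn about the world's z in rad. In form: [[dx, dy, dz, yaw], ...]. A call has 1 to 20 rows; each row shifts and turns the commanded pose from where the row before left it; what a row does not reach is not made up. A row lasts 1/10 s, in which the tool goes at most 50 mm and 8.59 degrees, less where a joint would pass 70% of its speed; a pose out of reach is approached as far as the arm can. A call is refused whole if a number of a shift passes 5 or a number of a turn 0.15, either way. A call with a gripper value outside its range is refused whole. OPENING is the closure, from 0 (fully open) to 1 (shut), set as the call begins (- or left out, the last holds). The fingers move at their own pace and stop on an object; FORCE is the grip in N (left out, the last holds). Time passes only in rows, so rows that do not move let the fingers close. It gives the time, the measured TCP pose, the force and the opening at its end, in the units of the state.
- arm.get_state(): the state, without advancing time (a new reading comes with each control period).
- arm.grab_frame(name): name is "scene" or "top" or "wrist"; returns a dict with "image" (480x640x3 uint8, red, green, blue), "depth" (480x640 float32, m along the optical axis (not along the pixel's ray), 0 where there is no reading), "vfov" (degrees; the focal length in pixels is half the picture's height over the tangent of half this angle, whatever the lens; pixels are square), "cx", "cy" (the principal point, pixels), "rvec" (rotation vector, rad) and "tvec" (3), from world to camera coordinates, as OpenCV has them. Camera axes: x right, y down, z forward; pixel columns grow to the right and rows downward; lengths in m; the calibration is good to about 2 mm. A picture is of the moment at which its call begins.
- arm.job_done(): hands the job in, once; it reports no verdict.
The state is a dict: "t": time; "q": joint angles; "qd": joint speeds; "joint_efforts": joint torques, N m; "eef_pos": TCP position; "ee_rot": TCP orientation; "force": force on the tool from outside, world axes, zero at the start; "moment": the same for the moment, N m; "width": finger opening in m.
Only numpy, scipy, OpenCV 4.12 (cv2) and the standard library are available. Lean on these libraries where they do the work, as an engineer would, in place of code of your own. Each camera call takes 0.05 s, during which the arm holds its last target.

## Working session

There is one attempt and no reset: what is moved stays moved. The work goes in short steps, Python scripts to look and compute and a shell command to move; the robot and the scene stay as the last step left them, time stands still between calls to the robot, and variables do not carry over. Pictures are saved under pics/ and viewed, and the job is handed in when it is done.

```bash
mkdir -p pics; ls; cat > h.py <<'E'
import numpy as np, cv2
from station import arm
def grab(n,save=None):
    f=arm.grab_frame(n)
    if save: cv2.imwrite('pics/'+save+'.png',cv2.cvtColor(f['image'],cv2.COLOR_RGB2BGR))
    np.savez(''+(save or n)+'.npz',**f)
    return f
def cam(f):
    R=cv2.Rodrigues(np.asarray(f['rvec'],float))[0]; t=np.asarray(f['tvec'],float).reshape(3)
    fl=240/np.tan(np.radians(float(f['vfov']))/2); return R,t,fl
def onplane(f,u,v,z):
    R,t,fl=cam(f); d=R.T@np.array([(u-float(f['cx']))/fl,(v-float(f['cy']))/fl,1]); c=-R.T@t
    return c+d*(z-c[2])/d[2]
def bydepth(f,u,v):
    R,t,fl=cam(f); z=float(f['depth'][int(round(v)),int(round(u))])
    return R.T@(np.array([(u-float(f['cx']))/fl*z,(v-float(f['cy']))/fl*z,z])-t)
def proj(f,p):
    R,t,fl=cam(f); c=R@np.asarray(p)+t; return c[:2]/c[2]*fl+[float(f['cx']),float(f['cy'])]
E
python3 - <<'E'
from h import *
print(arm.get_state())
for n in ['scene','top','wrist']:
    f=grab(n,n+'0'); R,t,fl=cam(f); print(n,fl,-R.T@t,R[2],f['cx'],f['cy'])
E
```

```text
pics
{'t': 0.0, 'q': array([-8.15940118e-01,  3.59335819e-01,  1.10349221e-02, -3.75537055e-04,
       -1.22411332e+00, -2.88115733e-01]), 'qd': array([-0.00016848, -0.00072666,  0.00039341,  0.00048373,  0.00081554,
       -0.00196778]), 'joint_efforts': array([ 9.66837142e-04, -5.82712913e+01,  2.93053293e+01,  6.99707419e+00,
        6.81172955e-03, -1.35781906e-04]), 'eef_pos': array([ 0.30364268, -0.60260258,  0.40374049]), 'ee_rot': array([ 3.13994113e+00, -1.21284515e-04, -2.67497996e+00]), 'force': array([-0.49624261, -0.74992957,  0.31145678]), 'moment': array([ 0.00346112, -0.03523442,  0.05610145]), 'width': 0.08782607825893005}
scene 545.8327300032565 [1.30225082 0.27524486 0.91184817] [-0.66439739 -0.18784409 -0.72338835] 323.2692589099307 230.09510867680422
top 446.05167340516647 [0.40694552 0.03366141 1.08510455] [ 0.16147604  0.02153404 -0.98664166] 322.90984077294377 242.71877733716934
wrist 338.7331621332442 [ 0.23827807 -0.63472828  0.38398127] [ 0.24301355  0.12333583 -0.96215003] 322.0805489214998 239.02816848198057
```

View pics/scene0.png

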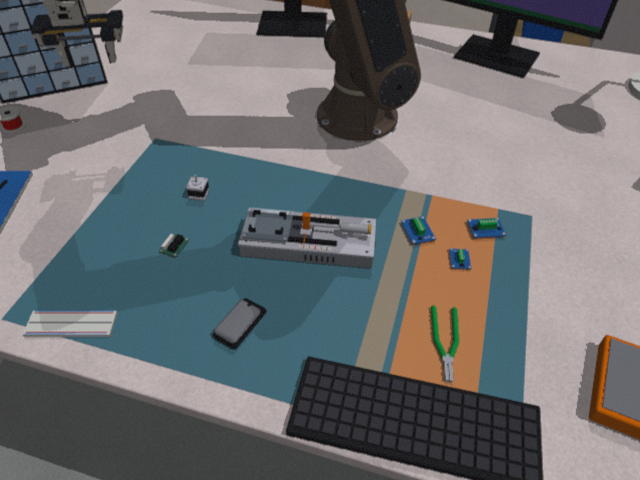

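View pics/top0.png

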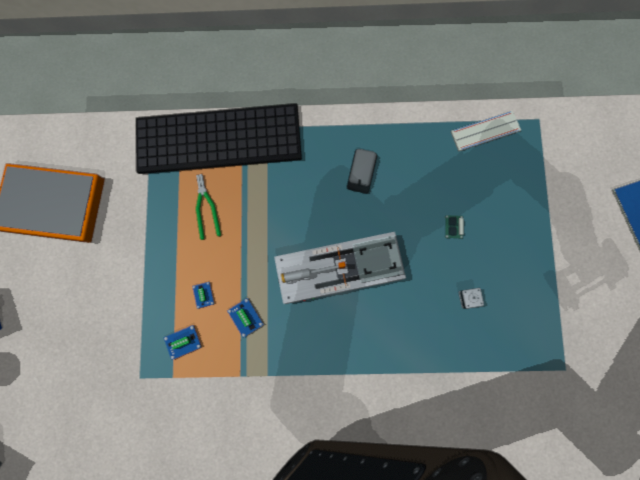

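View pics/wrist0.png

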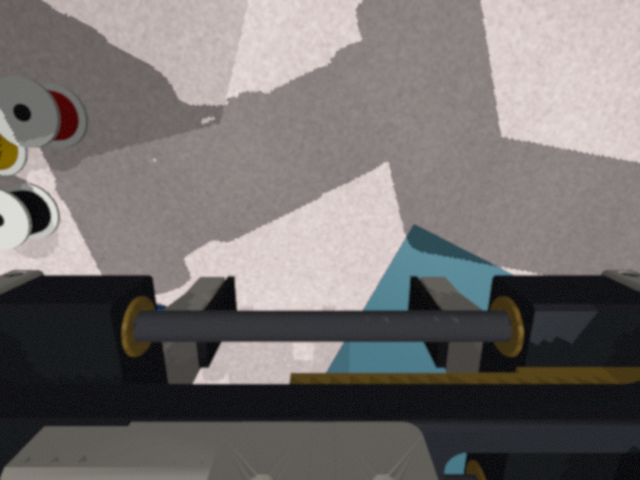

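In the top view (up = +x, left = +y) there are three blue boards, near (203,294), (246,317) and (183,342). The tester is at (340,267), with the stage at (378,258) and the grip at (342,266). Next I measure the board sizes.

```bash
python3 - <<'E'
from h import *
for n in ['top0','scene0']:
    f=dict(np.load(n+'.npz')); im=f['image']; hsv=cv2.cvtColor(im,cv2.COLOR_RGB2HSV)
    m=cv2.inRange(hsv,(100,130,50),(125,255,255))
    g=cv2.inRange(hsv,(45,120,40),(80,255,255))
    m=cv2.morphologyEx(m|g,cv2.MORPH_CLOSE,np.ones((3,3)))
    cs,_=cv2.findContours(m,cv2.RETR_EXTERNAL,cv2.CHAIN_APPROX_NONE)
    for c in cs:
        if cv2.contourArea(c)<100: continue
        P=np.array([onplane(f,*p[0],0.008)[:2] for p in c],np.float32)*1000
        r=cv2.minAreaRect(P); print(n,c.mean(0)[0].round(),r)
    if n=='top0':
        bgr=im[:,:,::-1]
        a=cv2.resize(bgr[270:370,150:280],None,fx=6,fy=6,interpolation=cv2.INTER_CUBIC); cv2.imwrite('pics/c1.png',a)
        a=cv2.resize(bgr[220:315,265:415],None,fx=5.3,fy=5.3,interpolation=cv2.INTER_CUBIC); cv2.imwrite('pics/c2.png',a)
E
```

```text
top0 [182. 342.] ((352.85247802734375, 398.9070129394531), (57.32122802734375, 76.72087860107422), 20.711894989013672)
top0 [245. 317.] ((408.3435363769531, 247.52255249023438), (77.34610748291016, 55.31106185913086), 31.623958587646484)
top0 [203. 295.] ((463.15167236328125, 349.8062438964844), (53.3670539855957, 39.441253662109375), 14.0131196975708)
top0 [206. 215.] ((661.2114868164062, 345.37298583984375), (116.69713592529297, 51.24517822265625), 10.665071487426758)
top0 [632. 209.] ((644.2438354492188, -685.5303955078125), (55.14575958251953, 155.31698608398438), 82.41072082519531)
scene0 [454. 332.] ((656.3179321289062, 363.3537902832031), (115.28478240966797, 15.6157808303833), 4.200163841247559)
scene0 [436. 331.] ((665.1080322265625, 327.95196533203125), (114.81226348876953, 16.916772842407227), 19.00644874572754)
scene0 [459. 259.] ((464.240478515625, 349.8371887207031), (53.60263442993164, 39.49737548828125), 12.326385498046875)
scene0 [488. 228.] ((351.4046325683594, 398.439453125), (55.29237365722656, 77.11917114257812), 20.147645950317383)
scene0 [417. 231.] ((406.3348083496094, 247.99862670898438), (76.49095153808594, 56.035987854003906), 31.185771942138672)
scene0 [  9. 192.] ((578.1691284179688, -703.615478515625), (199.55152893066406, 69.56575012207031), 38.762882232666016)
scene0 [541.  32.] ((-691.044189453125, 498.7391357421875), (140.67044067382812, 121.9598159790039), 81.92037200927734)
scene0 [536.  14.] ((-833.6197509765625, 470.62896728515625), (474.8819274902344, 45.878684997558594), 76.33888244628906)
```

View pics/c1.png

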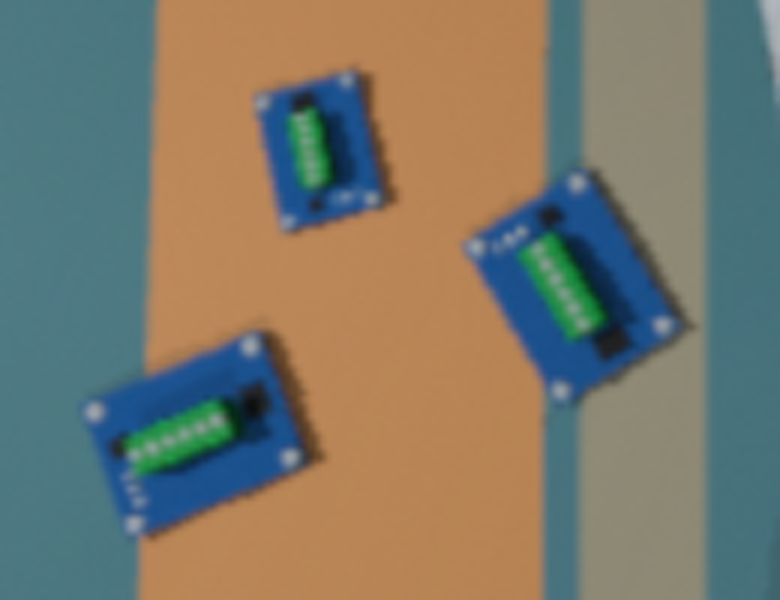

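View pics/c2.png

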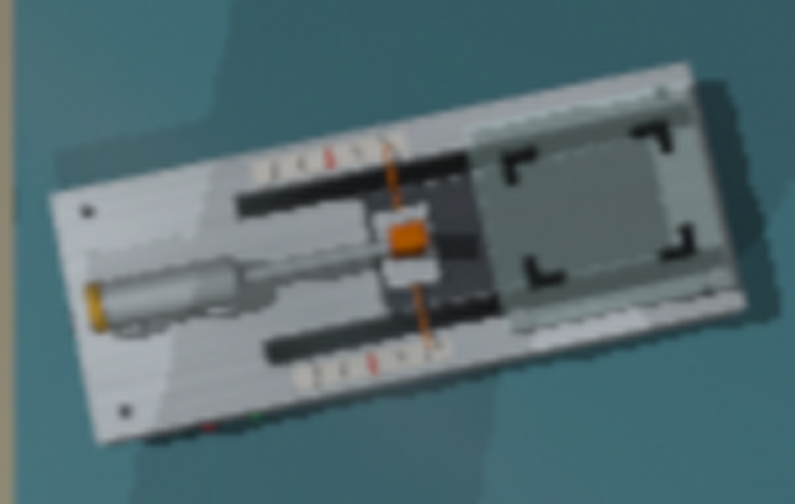

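The smallest board is at top-view pixel (203,295). It measures about 54x40 mm (nominal 56x42), while the other two are about 77x56 mm, so this is the right one. The crop confirms its long side runs roughly along world x, at about 13°. Now the tester pose, from the box corners, the stops and the grip.

```bash
python3 - <<'E'
from h import *
f=dict(np.load('top0.npz'))
px=[(50,193),(690,62),(745,305),(98,443)]
W=np.array([onplane(f,265+u/5.3-.4,220+v/5.3-.4,.045)[:2] for u,v in px])
T=np.array([(56,235),(56,-55),(-56,-55),(-56,235)])/1e3
print(np.linalg.norm(np.roll(W,-1,0)-W,axis=1))
def fit(T,W):
    tc,wc=T.mean(0),W.mean(0); H=(T-tc).T@(W-wc); a=np.arctan2(H[0,1]-H[1,0],H[0,0]+H[1,1])
    R=np.array([[np.cos(a),-np.sin(a)],[np.sin(a),np.cos(a)]]); t=wc-R@tc; return a,R,t,np.linalg.norm(T@R.T+t-W,axis=1)
a,R,t,e=fit(T,W); print('box',a,t,e)
# stop outer corners, crop pix, z=.068: order: (+x,+y),(+x,-y),(-x,-y),(-x,+y)
px=[(505,160),(667,125),(692,253),(535,287)]
S=np.array([onplane(f,265+u/5.3-.4,220+v/5.3-.4,.068)[:2] for u,v in px]); print(np.linalg.norm(np.roll(S,-1,0)-S,axis=1),'exp 74,60')
T2=np.array([(30,37),(30,-37),(-30,-37),(-30,37)])/1e3
print('stops',fit(T2,S))
# grip orange blob, top z=.097
for n in ['top0','scene0']:
    f=dict(np.load(n+'.npz')); hsv=cv2.cvtColor(f['image'],cv2.COLOR_RGB2HSV)
    m=cv2.inRange(hsv,(8,180,120),(20,255,255))
    nn,l,s,c=cv2.connectedComponentsWithStats(m)
    for i in range(1,nn):
        if 15<s[i,4]<400:
            w=onplane(f,*c[i],.097 if n=='top0' else .075); print(n,c[i],s[i],w,'tester',R.T@(w[:2]-t))
# board terminal block green
    g=cv2.inRange(hsv,(45,120,40),(80,255,255)); nn,l,s,c=cv2.connectedComponentsWithStats(g)
    for i in range(1,nn):
        if s[i,4]>20:
            ys,xs=np.nonzero(l==i); P=np.array([onplane(f,x,y,.021)[:2] for x,y in zip(xs,ys)],np.float32)*1000
            print(n,c[i],s[i,4],cv2.minAreaRect(P))
E
```

```text
[0.29107836 0.11053244 0.28969665 0.11267116]
box 0.18272725262302458 [ 0.53572222 -0.06931593] [0.0003978  0.00100375 0.00090796 0.00042967]
[0.0720365  0.05662838 0.0691939  0.05656953] exp 74,60
stops (np.float64(0.18255401525838227), array([[ 0.98338324, -0.18154174],
       [ 0.18154174,  0.98338324]]), array([ 0.53375185, -0.06901463]), array([0.00239433, 0.00156572, 0.00338656, 0.00251582]))
top0 [  1.3125 183.1875] [  0 176   4  15  16] [0.72846113 0.80460246 0.097     ] tester [0.34833169 0.82434621]
top0 [341.45833333 264.33333333] [339 262   6   5  24] [0.51890999 0.01496411 0.097     ] tester [-0.00121764  0.08593191]
top0 [213.22395833 213.24479167] 192 ((661.7679443359375, 325.2667236328125), (116.22415161132812, 16.285568237304688), 19.01410675048828)
top0 [199.42328042 216.60846561] 189 ((654.1317749023438, 359.6958312988281), (113.94576263427734, 14.672530174255371), 4.437068939208984)
top0 [202.90625 294.0625 ] 32 ((464.39208984375, 346.3738098144531), (29.759580612182617, 6.3438191413879395), 15.361507415771484)
top0 [245.31034483 316.24137931] 58 ((409.46636962890
[... 747 characters left out ...]
6504)
scene0 [486.875    224.859375] 128 ((355.9462585449219, 397.11865234375), (28.248537063598633, 40.588035583496094), 4.737680912017822)
scene0 [180.2972973  246.83783784] 37 ((625.4638061523438, -240.43614196777344), (9.335945129394531, 36.951847076416016), 87.36077117919922)
scene0 [460.4        256.43636364] 55 ((468.99322509765625, 351.2032470703125), (36.191322326660156, 12.840631484985352), 6.949187278747559)
scene0 [436.36956522 331.93115942] 276 ((674.27197265625, 327.19390869140625), (113.16095733642578, 16.673450469970703), 19.006433486938477)
scene0 [454.29213483 332.20599251] 267 ((665.6083984375, 362.0865783691406), (113.62666320800781, 15.391197204589844), 4.20018196105957)
```

```bash
python3 -m handwheel '[[1,2,0,-0.02],[2,4,0,-0.02],[2,4,0,-0.02],[2,4,0,-0.02],[2,4,0,-0.02],[2,4,0,-0.02],[2,4,0,-0.02],[2,4,0,-0.02],[2,4,0,-0.02],[2,4,0,-0.02],[1,4,0,-0.02],[0,4,0,-0.01],[0,4,0,0]]' 0.5 20 && python3 -m handwheel '[[0,4,0,0],[0,4,0,0],[0,4,0,0],[-0.5,4,0,0],[-0.5,4,-0.5,0],[-0.5,4,-1,0],[-0.5,4,-1,0],[-0.5,4,-1,0],[-0.5,4,-1,0],[-0.5,4,-1,0],[-0.5,4,-1,0],[0,1,0,0],[0,0,0,0],[0,0,0,0]]'
python3 - <<'E'
from h import *
s=arm.get_state(); print(s['t'],s['eef_pos'],s['ee_rot'],s['width'])
f=grab('wrist','w1')
print(proj(f,[.4637,.3498,.008]))
E
```

```text
t: 1.45
eef_pos: [0.5037, -0.1011, 0.4043]
ee_rot: [3.141, -0.001, -2.905]
force: [-0.4, 0.4, 0.3]
width: 0.0439
t: 2.85
eef_pos: [0.4637, 0.3469, 0.3395]
ee_rot: [-3.141, -0.001, -2.905]
force: [0.4, 0.2, -0.1]
width: 0.0438
2.85 [0.46365977 0.34687551 0.33948598] [-3.14113057e+00 -5.79527844e-04 -2.90455472e+00] 0.043806447710124964
[324.51537018 224.35705687]
```

View pics/w1.png

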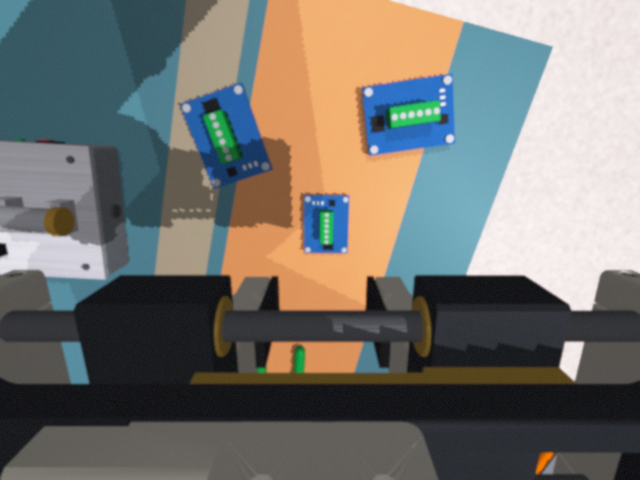

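The wrist view shows the smallest board at (326,224), square to the jaws, with the larger ones at (225,135) and (407,115). Now to measure it precisely.

```bash
cat > mb.py <<'E'
from h import *
def meas(f,near,zb,zt,rad=45):
    hsv=cv2.cvtColor(f['image'],cv2.COLOR_RGB2HSV)
    b=cv2.inRange(hsv,(100,130,40),(125,255,255)); g=cv2.inRange(hsv,(45,120,30),(80,255,255))
    for nm,m,z in(('board',b|g,zb),('block',g,zt)):
        m=cv2.morphologyEx(m,cv2.MORPH_CLOSE,np.ones((5,5)))
        cs,_=cv2.findContours(m,cv2.RETR_EXTERNAL,cv2.CHAIN_APPROX_NONE)
        for c in cs:
            if cv2.contourArea(c)<80 or np.linalg.norm(c.mean(0)[0]-near)>rad: continue
            P=np.array([onplane(f,*p[0],z)[:2] for p in c],np.float32)*1000
            print(nm,c.mean(0)[0].round(),cv2.minAreaRect(P))
E
python3 - <<'E'
from mb import *
f=dict(np.load('w1.npz')); meas(f,np.array([326,224]),.008,.022)
print(bydepth(f,326,225))
E
```

```text
board [326. 223.] ((463.1789245605469, 350.95574951171875), (53.654300689697266, 39.40000534057617), 12.83583927154541)
block [326. 228.] ((463.23126220703125, 351.0550537109375), (32.58898162841797, 10.995811462402344), 13.468475341796875)
[0.46081715 0.35039613 0.02176599]
```

```bash
python3 -m handwheel '[[0,0.4,0,-0.01],[0,0,-2,0],[0,0,-2.5,0],[0,0,-2.5,0],[0,0,-2.5,0],[0,0,-2.5,0],[0,0,-1.5,0],[0,0,-1,0],[0,0,-0.5,0],[0,0,0,0],[0,0,0,0]]'; python3 -c "
from h import *
grab('wrist','w2');print(arm.get_state()['eef_pos'],arm.get_state()['force'])"
```

```text
t: 4.0
eef_pos: [0.464, 0.3514, 0.1905]
ee_rot: [3.141, 0.001, -2.915]
force: [0.7, -0.0, 0.9]
width: 0.0437
[0.46403439 0.35148347 0.19060221] [-0.71032298 -0.04003449 -0.29358944]
```

View pics/w2.png

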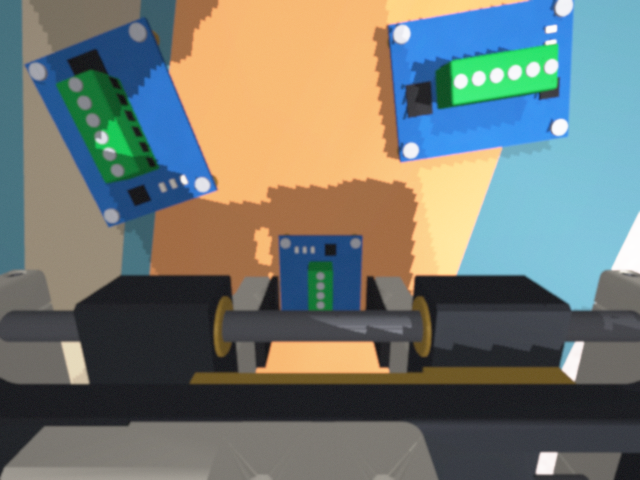

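The board at (320,275) sits centred between the fingers. I'll lower slightly and grip.

```bash
python3 -m handwheel '[[0,0,-0.15,0],[0,0,0,0]]' && python3 -m handwheel '[[0,0,0,0],[0,0,0,0],[0,0,0,0],[0,0,0,0],[0,0,0,0],[0,0,0,0],[0,0,0,0],[0,0,0,0]]' 1 20 && python3 -m handwheel '[[0,0,1,0],[0,0,2,0],[0,0,3,0],[0,0,4,0],[0,0,2,0],[0,0,0,0],[0,0,0,0]]'; python3 -c "
from h import *
grab('wrist','w3');print(arm.get_state()['eef_pos'],arm.get_state()['force'])"
```

```text
t: 4.25
eef_pos: [0.4638, 0.3513, 0.1885]
ee_rot: [3.141, 0.001, -2.915]
force: [-0.4, 0.2, 0.1]
width: 0.0438
t: 5.05
eef_pos: [0.4637, 0.3512, 0.1882]
ee_rot: [3.142, -0.0, -2.915]
force: [-0.5, -0.3, 0.8]
width: 0.012
t: 5.75
eef_pos: [0.4636, 0.3511, 0.309]
ee_rot: [3.14, 0.001, -2.915]
force: [-0.4, -0.1, -0.5]
width: 0.0116
[0.46344729 0.35089108 0.30809817] [-0.53922372 -0.09916593 -0.67161994]
```

View pics/w3.png

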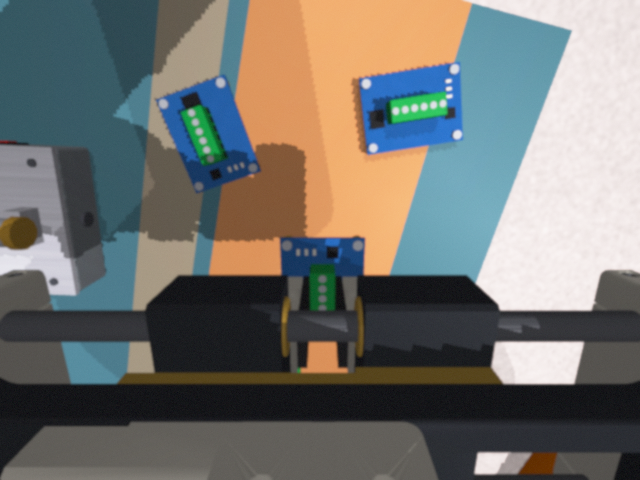

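The board is held and lifted, with its top edge at (322,245) in the picture. Moving it over the stage.

```bash
python3 -m handwheel '[[0.5,-1.5,0,0.05],[0.5,-2.5,0,0.1],[0.5,-3,0,0.1],[0.5,-3,0,0.1],[0.5,-3,0,0.1],[0.5,-3,0,0.1],[0.5,-3,0,0.1],[0.5,-3,0,0.1],[0.5,-3,0,0.1],[0.5,-3,0,0.1],[0.5,-3,0,0.1],[0.5,-3,0,0.1],[0.5,-3,0,0.1],[0.3,-2,0,0.1],[0.2,-2,0,0.1],[0.1,-1,0,0.077],[0,0,0,0],[0,0,0,0],[0,0,0,0]]'; python3 -c "
from h import *
s=arm.get_state();print(s['eef_pos'],s['ee_rot'],s['width'])
grab('wrist','w4');f=grab('top','t4')
a=cv2.resize(f['image'][200:320,260:420,::-1],None,fx=5,fy=5,interpolation=cv2.INTER_CUBIC);cv2.imwrite('pics/c4.png',a)"
```

```text
t: 7.7
eef_pos: [0.5346, -0.0684, 0.3077]
ee_rot: [3.141, 0.0, -1.389]
force: [-0.9, 0.2, -1.0]
width: 0.0117
[ 0.53456981 -0.06836981  0.30765568] [ 3.14055387e+00  6.25767238e-05 -1.38892148e+00] 0.01167777973071761
```

View pics/w4.png

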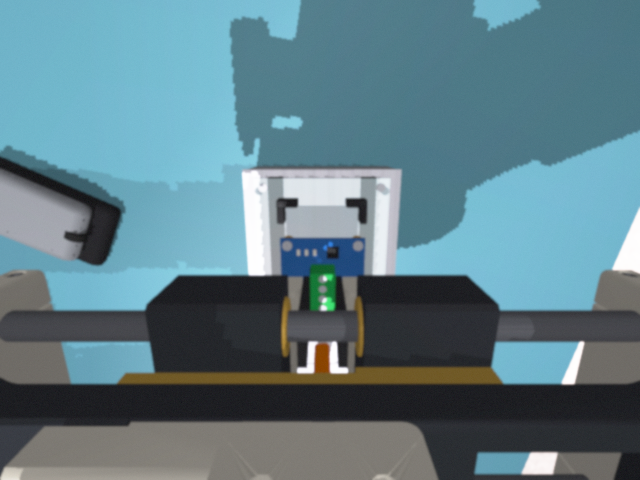

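View pics/c4.png

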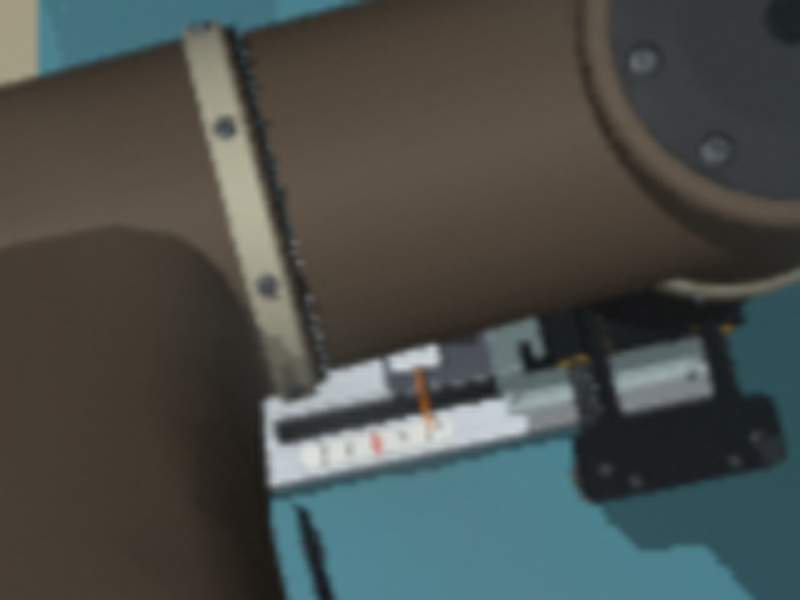

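The wrist view shows the held board at (322,255), the two far stops at (288,208) and (357,208), and the box's far corners at (243,171) and (400,168). I'll enlarge it and measure the stage from this view.

```bash
python3 - <<'E'
from h import *
f=dict(np.load('w4.npz'))
a=cv2.resize(f['image'][155:285,225:415,::-1],None,fx=4.2,fy=4.2,interpolation=cv2.INTER_CUBIC);cv2.imwrite('pics/c5.png',a)
E
```

```text
(no output)
```

View pics/c5.png

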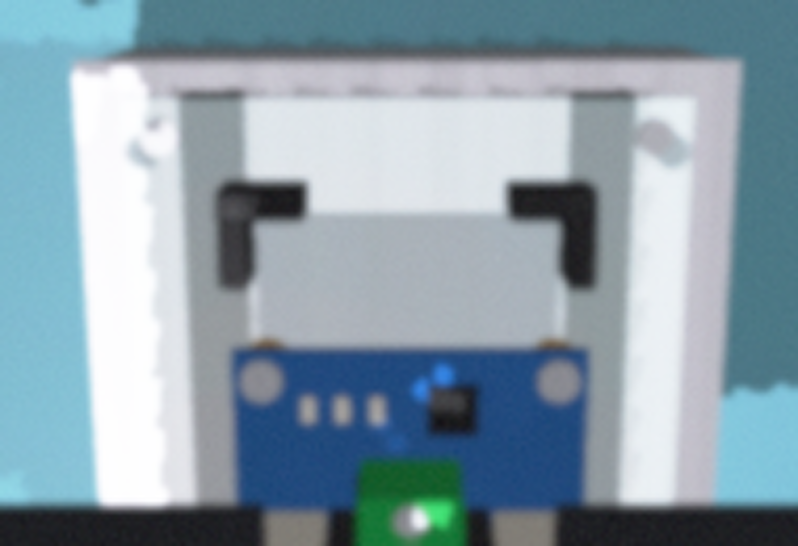

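```bash
python3 - <<'E'
from h import *
f=dict(np.load('w4.npz')); s=4.2
R,t,fl=cam(f); print('cam',-R.T@t,R[2])
th=.183; Rt=np.array([[np.cos(th),-np.sin(th)],[np.sin(th),np.cos(th)]]); o=np.array([.535,-.069])
def P(u,v,z):
    w=onplane(f,225+u/s-.4,155+v/s-.4,z); return w[:2],(Rt.T@(w[:2]-o)*1e3).round(1)
for nm,u,v,z in [('stopL',220,184,.068),('stopR',594,184,.068),('legendL',252,288,.068),('legendR',563,288,.068),('inL',252,217,.068),('inR',563,217,.068),('boxL',72,65,.045),('boxR',742,62,.045)]:
    print(nm,*P(u,v,z))
zu=.3077-.1775+.0-.0105+.0
e=arm.get_state()['eef_pos']; zb=e[2]-.1882+.008
l,r=P(236,350,zb),P(586,347,zb); print('board edge',l,r,'width',np.linalg.norm(l[0]-r[0]),'ang',np.arctan2(*(l[0]-r[0])[::-1]))
print('TCP tester',Rt.T@(e[:2]-o)*1e3)
E
```

```text
cam [ 0.54820447 -0.13976135  0.28780691] [-0.05029789  0.26775027 -0.96217458]
stopL [ 0.57061542 -0.10037339] [ 29.3 -37.3]
stopR [ 0.51348466 -0.1108485 ] [-28.8 -37.2]
legendL [ 0.56322928 -0.08488687] [ 24.9 -20.8]
legendR [ 0.51475089 -0.09377109] [-24.4 -20.7]
inL [ 0.56494646 -0.09614259] [ 24.5 -32.1]
inR [ 0.51713536 -0.10490753] [-24.1 -32.1]
boxL [ 0.6002695  -0.11163473] [ 56.4 -53.8]
boxR [ 0.48986749 -0.13239094] [-55.9 -54.1]
board edge (array([ 0.55986045, -0.09212788]), array([ 20.2, -27.3])) (array([ 0.51972695, -0.09985027]), array([-20.6, -27.6])) width 0.040869707817020116 ang 0.19009414975025546
TCP tester [-0.17660514  0.81738759]
```

The stops confirm the stage at (0.535, -0.069) with yaw 0.183, to within 0.5 mm, and the board is centred over it to within 0.5 mm. Lowering.

```bash
python3 -m handwheel '[[0.02,-0.05,-1,0],[0,0,-1.5,0],[0,0,-1.5,0],[0,0,-1,0],[0,0,-0.5,0],[0,0,-0.4,0],[0,0,-0.2,0],[0,0,-0.1,0],[0,0,0,0],[0,0,0,0]]'
```

```text
t: 8.8
eef_pos: [0.5351, -0.0693, 0.2465]
ee_rot: [-3.141, -0.0, -1.388]
force: [0.2, 0.1, -0.7]
width: 0.0118
```

```bash
python3 -m handwheel '[[0,0,-0.1,0],[0,0,0,0]]' && python3 -m handwheel '[[0,0,0,0],[0,0,0,0],[0,0,0,0],[0,0,0,0],[0,0,0,0],[0,0,0,0]]' 0.65 && python3 -m handwheel '[[0,0,1,0],[0,0,2,0],[0,0,3,0],[0,0,3,0],[0,0,0,0],[0,0,0,0],[0,0,0,0]]'; python3 - <<'E'
from mb import *
f=grab('wrist','w5'); print(arm.get_state()['eef_pos']); p=proj(f,[.535,-.069,.065]); print(p); meas(f,p,.065,.079,80)
E
```

```text
t: 9.0
eef_pos: [0.5349, -0.0693, 0.2452]
ee_rot: [-3.141, 0.0, -1.388]
force: [0.3, 0.6, -1.0]
width: 0.012
t: 9.6
eef_pos: [0.535, -0.0693, 0.2452]
ee_rot: [-3.141, -0.0, -1.388]
force: [0.3, 1.8, -0.5]
width: 0.0309
t: 10.3
eef_pos: [0.5345, -0.0693, 0.3348]
ee_rot: [3.141, 0.0, -1.388]
force: [-0.1, 0.1, 0.2]
width: 0.0309
[ 0.53454334 -0.06932663  0.33448707]
[321.77218155 241.62232309]
board [321. 239.] ((535.2850952148438, -69.04974365234375), (41.22435760498047, 55.23204040527344), 10.529322624206543)
block [322. 246.] ((535.4165649414062, -70.18482208251953), (11.095951080322266, 31.934221267700195), 10.442916870117188)
```

View pics/w5.png

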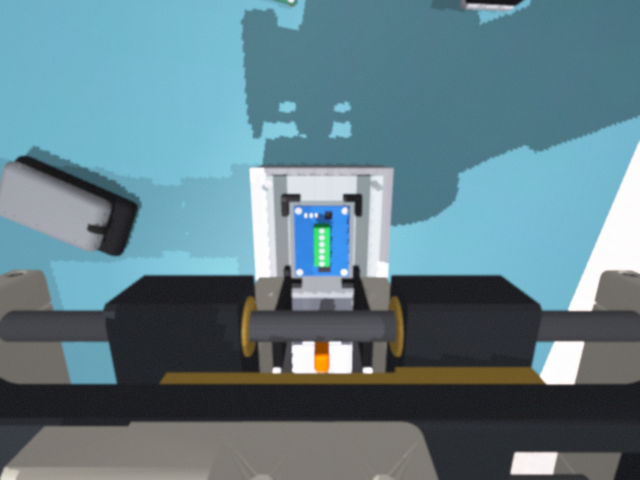

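Board placed: centre (321,239), which is within 0.5 mm of the stage centre, and turned 0.184 rad against the tester's 0.183. It lies flat between the stops with the shutter shut. Next, to the orange grip.

```bash
python3 -m handwheel '[[-0.3,1.4,0,0],[-0.5,3,0,0],[-0.5,2.5,0,0],[-0.2,1.5,0,0],[0,0,0,0],[0,0,-2,0],[0,0,-2,0],[0,0,-1,0],[0,0,0,0],[0,0,0,0]]' 0.5 60; python3 - <<'E'
from h import *
f=grab('wrist','w6'); s=grab('scene','s6'); print(arm.get_state()['eef_pos'])
p=proj(s,[.52,.0146,.08]).astype(int); print(p)
a=cv2.resize(s['image'][p[1]-60:p[1]+60,p[0]-80:p[0]+80,::-1],None,fx=5,fy=5,interpolation=cv2.INTER_CUBIC);cv2.imwrite('pics/c6.png',a)
E
```

```text
t: 11.35
eef_pos: [0.5202, 0.0147, 0.2854]
ee_rot: [3.141, -0.0, -1.388]
force: [-0.3, 0.7, -0.1]
width: 0.044
[0.52036828 0.01476887 0.28599242]
[305 219]
```

View pics/w6.png

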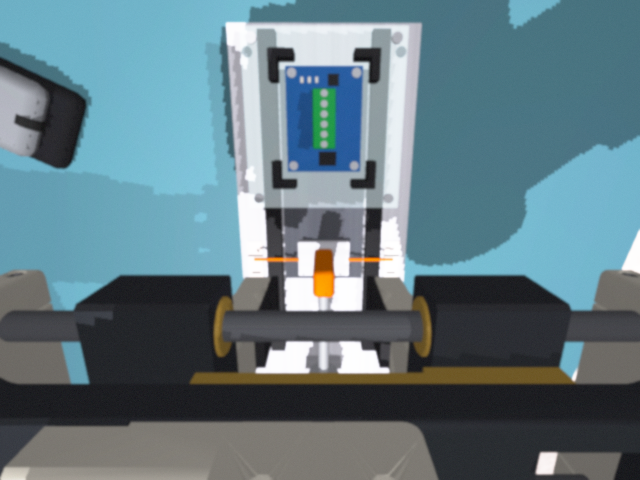

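View pics/c6.png

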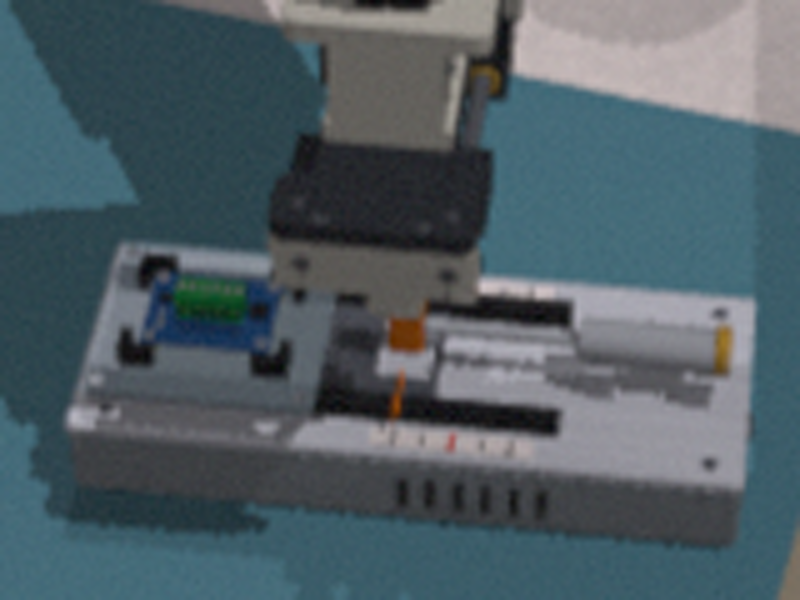

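The grip, at (323,275) in the wrist view, is centred between the fingers. The board sits inside all four stops. Descend and pinch.

```bash
python3 -m handwheel '[[0,0,-1.5,0],[0,0,-1.5,0],[0,0,-1,0],[0,0,-0.65,0],[0,0,0,0],[0,0,0,0]]' && python3 -m handwheel '[[0,0,0,0],[0,0,0,0],[0,0,0,0],[0,0,0,0],[0,0,0,0],[0,0,0,0],[0,0,0,0],[0,0,0,0]]' 1 60
```

```text
t: 12.05
eef_pos: [0.5202, 0.0148, 0.2391]
ee_rot: [-3.141, -0.0, -1.388]
force: [0.1, 1.1, -0.0]
width: 0.0436
t: 12.85
eef_pos: [0.5196, 0.0147, 0.2387]
ee_rot: [3.141, 0.0, -1.388]
force: [-3.2, 0.6, 5.6]
width: 0.0116
```

```bash
python3 -m handwheel '[[-0.04,0.2,0,0],[-0.06,0.35,0,0],[-0.08,0.4,0,0],[-0.08,0.4,0,0],[-0.08,0.4,0,0],[-0.06,0.35,0,0],[-0.04,0.2,0,0],[-0.02,0.16,0,0],[0,0,0,0],[0,0,0,0],[0,0,0,0],[0,0,0,0]]'; python3 - <<'E'
from h import *
f=grab('wrist','w7'); s=grab('scene','s7'); st=arm.get_state();print(st['eef_pos'],st['force'],st['width'])
p=[305,219]
a=cv2.resize(s['image'][p[1]-60:p[1]+60,p[0]-80:p[0]+80,::-1],None,fx=5,fy=5,interpolation=cv2.INTER_CUBIC);cv2.imwrite('pics/c7.png',a)
E
```

```text
t: 14.05
eef_pos: [0.5153, 0.0385, 0.2387]
ee_rot: [3.141, -0.001, -1.388]
force: [-1.0, -7.8, 4.4]
width: 0.0113
[0.51526488 0.03842194 0.23869182] [ 0.03227551 -7.90994119  4.4995704 ] 0.01157909793864236
```

View pics/w7.png

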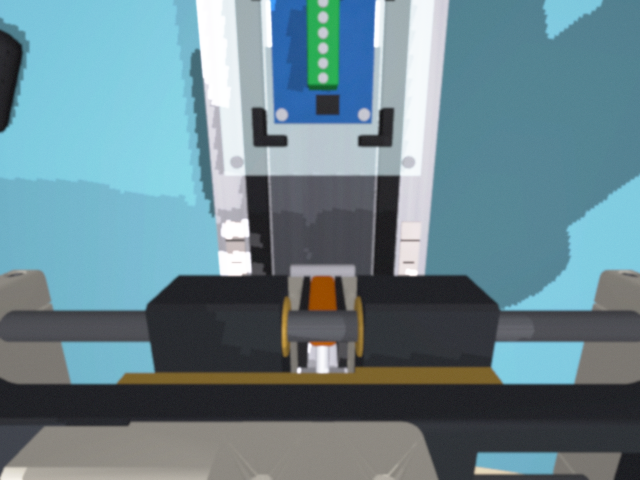

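View pics/c7.png

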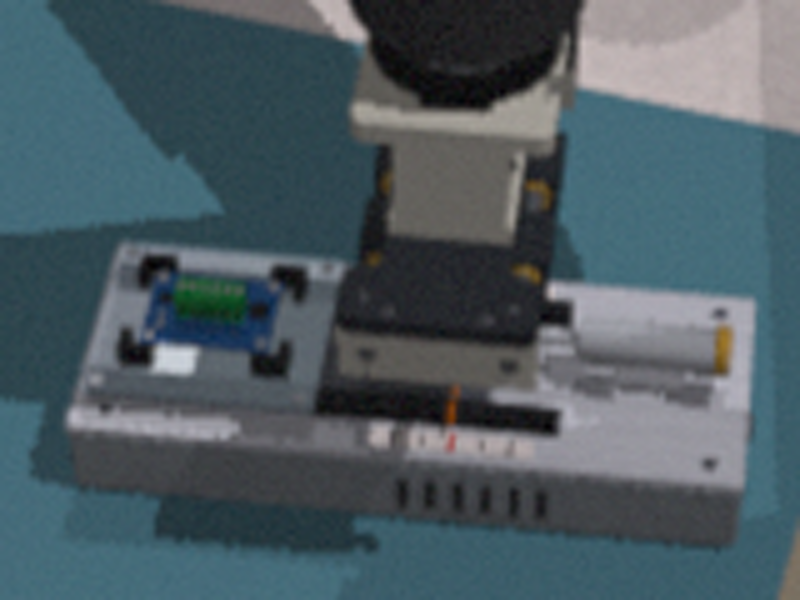

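In the scene crop the pointer at (453,405) lines up with the red mark at (452,440). The 7.9 N spring reaction matches half travel, and the board is still inside the stops. I'll hold for a second and check for drift.

```bash
python3 -m handwheel '[[-0.01,0.05,0,0],[0,0,0,0],[0,0,0,0],[0,0,0,0],[0,0,0,0],[0,0,0,0],[0,0,0,0],[0,0,0,0],[0,0,0,0],[0,0,0,0],[0,0,0,0],[0,0,0,0],[0,0,0,0],[0,0,0,0],[0,0,0,0]]'; python3 - <<'E'
from h import *
s=grab('scene','s8'); st=arm.get_state();print(st['eef_pos'],st['force'],st['width'])
a=cv2.resize(s['image'][159:279,225:385,::-1],None,fx=5,fy=5,interpolation=cv2.INTER_CUBIC);cv2.imwrite('pics/c8.png',a)
E
```

```text
t: 15.65
eef_pos: [0.5152, 0.0389, 0.2387]
ee_rot: [3.141, -0.001, -1.388]
force: [-0.5, -8.4, 4.2]
width: 0.0113
[0.51519046 0.03890264 0.23870789] [-0.85054076 -7.15445892  4.1301998 ] 0.011848925589400849
```

View pics/c8.png

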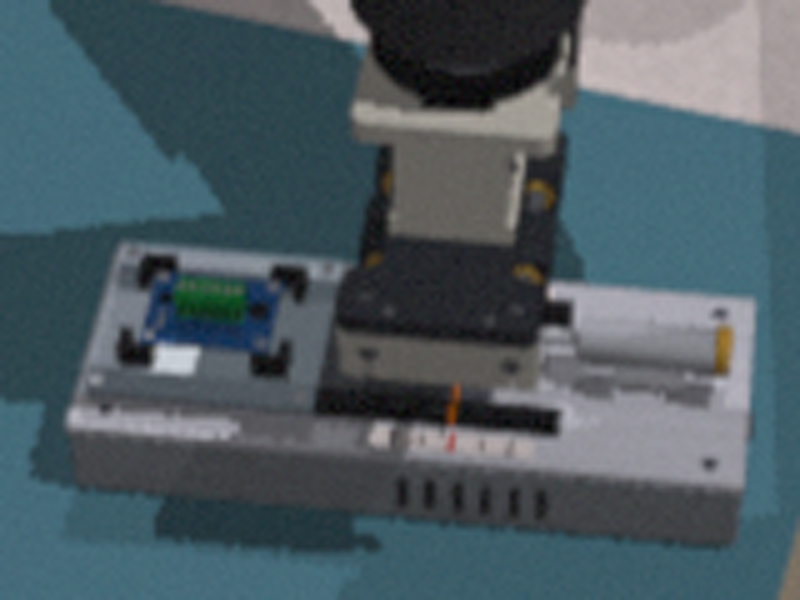

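The hold is steady: the pointer is on the red mark at (453,435) and the board has not moved. Handing in.

```bash
python3 -c "
from station import arm
arm.job_done(); s=arm.get_state(); print(s['t'],s['eef_pos'],s['force'])"
```

```text
the job is handed in; nothing more can be done
the job is handed in; nothing more can be done
```

The half-shadow check is set up and handed in. The smallest blue board lies flat between the four stops, and the robot is holding the shutter half open.

- **Board:** I took the one measuring about 54 x 40 mm; the two look-alikes are about 77 x 56 mm. After letting go, it measured within 0.5 mm of the stage centre, with its long side within 0.01 rad of the slide direction. The last picture shows it still inside the stops.
- **Shutter:** I pinched the orange grip with the force set to 60 N and moved it about 24.6 mm by the measured tool position. The pointer is on the red mark. The spring pushes back at 7 to 8 N, against about 8 N expected at half travel, and the arm did not drift over the 1.5 s hold.
- **Other things on the desk:** my path did not go near them, but I did not measure their positions again at the end.
- **After hand-in:** no state could be read, so my last measured check is from just before, at about 15.7 s. No check failed or disagreed.

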